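Put the hardness block away in an interlocked drawer chest

TASK

Put the rectangular steel hardness block away in the drawer that is shut now: the chest has an interlock that lets only one drawer out at a time, so first push the drawer that was left open fully home, then pull the other one out as far as it goes. Lay the block flat on that drawer's floor, leave that drawer fully out with the block in view and the first one shut, and leave all the other things where they are.

Things in the scene. Friction and masses are not known exactly. Their poses are not given: they have to be found in the camera images.
- chest_front (a point): point on the bench below the middle of the chest's front: low grey chest, fixed, 360 wide (y), 220 deep, 170 high, two equal white-fronted drawers side by side above a plain plinth. x points from its front to its back, z up; shut drawer fronts lie in the plane x = 0; turned up to 0.12 rad. Interlock: with one drawer out by over 12, the other stops after 8 of travel; with it within 6 of shut the other slides freely
- chest_lip (a point): middle of the front lower edge of the chest's top board, 162 above the bench; axes as chest_front. The board (8 thick, 372 wide) overhangs the plane of the shut fronts by 42 and so covers the pulls of shut drawers from above: they are best taken from the front with the tool leaning about 25 to 35 degrees from vertical, its upper part towards the robot
- drawer_a (a joint): opening in m of the drawer that stands open at the start (the left or the right one): 0 shut, 0.14 fully out; it starts 0.06 to 0.12 out. It slides out along -x of chest_front against about 2.5 N of friction (and damping 4 N s/m) and stays where it is left
- drawer_b (a joint): opening in m of the other drawer, shut at the start: 0 shut, 0.14 fully out, same friction, no catch but the interlock
- a_handle (a point): centre of the upright pull of the drawer that starts open; moves with the drawer; axes as chest_front. The pull is an upright steel bar 10 wide (y), 12 deep (x), 44 tall (97 to 141 above the bench), its centre 36 out from the front face, on an 8 thick post near each end; the gap behind it is 30. The front is 170 wide, 86 to 156 above the bench; its middle carries the pull
- b_handle (a point): centre of the upright pull of the drawer that starts shut, 119 above the bench; axes as chest_front; same shape as the other; the two pulls lie 87.5 either side of the chest's middle
- b_floor (a point): point on the inner floor of the drawer that starts shut (empty), in its middle, 50 behind its front face, 105 above the bench; moves with it; axes as chest_front. Inside: 120 wide, from 40 in front of this point to 139 behind it; side walls 6 thick, 35 above the floor; front 10 thick, 51 above the floor. With the drawer fully out the top board's edge is 48 behind this point
- block_center (a point): centre (half-way up) of the rectangular steel block, 45 (its x) by 60 (its y) by 15 high, 0.2 to 0.45 kg, lying flat on the bench left or right of the chest; some small holes on its top
- tape_roll: bystander: tan roll of tape lying flat, 67 across, 18 high; stands on the bench on the other side of the chest from the block; origin at the centre of its underside
- disc: bystander: steel disc, 38 across, 14 high, flat on the bench; origin at the centre of its underside
- cup: bystander: small white cup, 27 across, 24 high, on the bench; origin at the centre of its underside
- bottle: bystander: white sample bottle with a red cap, 47 across, 84 high, standing on the chest's top, 170 above the bench; origin at the centre of its underside
- weight: bystander: 25 across, 32 high check weight with a knob, standing on the chest's top, 170 above the bench; origin at the centre of its underside
Not all that is in view belongs to the job. Leave any purple look-alike of the part that bears block_center alone.

How it is judged:
On the way, in this order (a step that is already met when the one before it is completed fails the run):
1. the drawer that was open is fully shut (value of joint drawer_a below 0.006 m), for 0.2 s.
2. the other drawer is fully out, the first still shut (value of joint drawer_a below 0.006 m and value of joint drawer_b above 0.12 m), for 0.2 s.
3. the block lies flat on the floor of the opened drawer (z of block_center in the frame of b_floor between 0.003 and 0.016 m and x of block_center in the frame of b_floor between -0.03 and 0.06 m and y of block_center in the frame of b_floor between -0.05 and 0.05 m and angle between block_center's own z axis and vertical below 0.12 rad), for 0.2 s.
At the end, for the whole second after the job is handed in: The drawer that was open at the start is shut (within 6 mm), the other is out by more than 120 of its 140 mm, and the block lies at rest flat (within 0.12 rad) on the floor of that drawer, its centre from 30 mm in front of to 60 mm behind the floor point and within 50 mm sideways of it (all of step 2 and all of step 3 and linear speed of block below 0.02 m/s and velocity of joint drawer_b below 0.02 m/s); the robot touches nothing.
It fails at once if the tape roll is shifted by more than 30 mm (distance of tape_roll from where it was at the start of the episode above 0.03 m).
It fails at once if the steel disc is shifted by more than 30 mm (distance of disc from where it was at the start of the episode above 0.03 m).
It fails at once if the sample cup is shifted by more than 30 mm (distance of cup from where it was at the start of the episode above 0.03 m).
It fails at once if the bottle is shifted by more than 30 mm (distance of bottle from where it was at the start of the episode above 0.03 m).
It fails at once if the check weight is shifted by more than 30 mm (distance of weight from where it was at the start of the episode above 0.03 m).
It also fails if it takes over 62 s, if anything falls off the work surface, if the arm or the gripper's body presses on something with over 40 N, if the wrist force passes 120 N, or if a joint passes its speed limit or range.

ROBOT

A 7-joint arm with a two-finger parallel gripper is mounted at the origin on a cart in front of the work surface, level with it; the furniture and walls round the work are solid. World frame = base frame: x ahead of the robot, y to its left, z up, the work surface at z = 0. Lengths are in m, angles in rad, forces in N, time in s.
With the tool pointing down it reaches from about 0.35 to 0.9 m from the base axis. Payload 8.1 kg.
Tool frame: the origin (TCP) lies at the very end of the fingers, on their centre line; the grasp point (between the pads) lies 19 mm behind it; z points along the fingers, y is the line along which they close (so a half turn about z gives the same grasp; the last joint's range is limited). The gripper opens to 92 mm and grips with 3 to 60 N. Pads are 19 mm wide; open, the fingers measure 130 mm over their backs; the gripper's body (75 mm by 190 mm) begins 47 mm behind the grasp point.
Start: joints at [1.189, 0.434, 0.025, 1.573, -0.012, 1.134, -0.075], TCP at [0.172, -0.601, 0.227] pointing down, gripper open.
Joint ranges: [-2.62, 2.62], [-0.44, 2.09], [-1.27, 1.32], [0.08, 2.57], [-1.32, 4.46], [0.12, 2], [-2.74, 2.74]. Speed limits (rad/s): [2.22, 2.22, 3.01, 3.01, 3.14, 3.14, 3.14].

INTERFACE

Orientations are given as a unit quaternion [x, y, z, w].
In Python, from rig import arm gives the robot as it stands. The module is installed in compiled form; this text tells all that it offers.
- The arm moves only by the tool step_arm, never from a script. Its argument "moves" is text: rows parted by semicolons, each of 5 numbers parted by spaces: the shift along the tool's x, y, z each as a share of 1 m, from -1 to 1, then the turn about the tool's z as a share of 2 pi rad, from -1 to 1, then the opening in per cent of the stroke, from 0 (shut) to 100 (fully open). In form: x y z roll jaw; .... A call has 1 to 5 rows; each row shifts and turns the commanded pose from where the row before left it, along the tool's axes as they then stand; what a row does not reach is not made up. A row lasts 1/12 s, in which the tool goes at most 41.7 mm and 7.16 degrees, less where a joint would pass 70% of its speed; a pose out of reach is approached as far as the arm can. A call with a number of a shift or a turn outside -1 to 1 is refused whole. A call with a gripper value outside its range is refused whole. The fingers move at their own pace and stop on an object; "newtons" is the grip in N (left out, the last holds). Time passes only in rows, so rows that do not move let the fingers close. It gives the time, the measured TCP pose, the force, the opening and the grip force at its end, in the units of the state.
- arm.state(): the state, without advancing time (a new reading comes with each control period).
- arm.grab_frame(name): name is "scene" or "top"; returns a dict with "img" (384x512x3 uint8, blue, green, red), "fovy" (degrees; the focal length in pixels is half the picture's height over the tangent of half this angle, whatever the lens; pixels are square), "cx", "cy" (the principal point, pixels), "R" (3x3) and "t" (3): a world point X has camera coordinates R X + t. Camera axes: x right, y down, z forward; pixel columns grow to the right and rows downward; lengths in m; the calibration is good to about 2 mm. A picture is of the moment at which its call begins. There is no depth.
- arm.job_done(): hands the job in; it is judged then, once.
Trained networks look in a picture, given as the dict that the camera call returned (one of the last four; its "shot" number tells which), for a name from the list of things; names that differ only in an ending like _2 or _b are one class to them, and where a whole thing is asked for, a point or a joint stands for the part that bears it (a point fixed in the world has none). Each returns a list of dicts, best first, with "p" (0 to 1); they miss things now and then, are a little off and sometimes report something else, mostly with a low value. They report only what shows in the picture. A call takes as long as a camera call. They do not tell look-alikes from the thing itself.
- arm.regions_of(picture, label): "region" (384x512 bool, what is visible of it).
- arm.pinpoint(picture, label): "location" ([x, y, z] in m, in the coordinates of the camera as it stood for that picture, good to about 4 mm: a listed point, or the origin of a listed thing).
The state is a dict: "time_s": time; "joint_pos": joint angles; "qvel": joint speeds; "effort": joint torques, N m; "ee_pos": TCP position; "tcp_rot": TCP orientation; "force": force on the tool from outside, world axes, zero at the start; "wrist_torque": the same for the moment, N m; "gripper_width": opening from 0.0 (shut) to 1.0 (fully open); "finger_force": force on a finger pad.
Only numpy, scipy, OpenCV 4.12 (cv2) and the standard library are available. Lean on these libraries where they do the work, as an engineer would, in place of code of your own. Each camera call takes 0.05 s, during which the arm holds its last target. There are 200 camera calls.

## Working session

There is one attempt and no reset: what is moved stays moved. The work goes in short steps, Python scripts to look and compute and a tool call to move; the robot and the scene stay as the last step left them, time stands still between calls to the robot, and variables do not carry over. Pictures are saved under pics/ and viewed, at most 10 in all, crops included, and the job is handed in when it is done.

Besides the shell and the picture viewer there is one more tool, called after "Emit:" in YAML: its name, and indented under it one key for each argument. step_arm: Moves the arm, as the interface text tells. Its arguments: {"type":"object","properties":{"moves":{"type":"string"},"newtons":{"type":"number"}},"required":["moves"]}

```bash
mkdir -p pics; cat > h.py <<'E'
import numpy as np, cv2
from rig import arm
from scipy.spatial.transform import Rotation as Ro
def world(f,loc): return np.array(f["R"]).T@(np.array(loc)-np.array(f["t"]))
def pix(f,X):
    c=np.array(f["R"])@np.array(X)+np.array(f["t"]); F=192/np.tan(np.radians(f["fovy"])/2)
    return F*c[0]/c[2]+f["cx"],F*c[1]/c[2]+f["cy"]
def find(f,labels):
    for l in labels:
        for d in arm.pinpoint(f,l)[:3]:
            w=world(f,d["location"]); print(l,round(d["p"],2),w.round(4),np.round(pix(f,w)))
def tool():
    s=arm.state(); return s,np.array(s["ee_pos"]),Ro.from_quat(s["tcp_rot"])
E
python3 - <<'E'
from h import *
L=["chest_front","chest_lip","a_handle","b_handle","b_floor","block_center","tape_roll","disc","cup","bottle","weight"]
ims=[]
for n in ["scene","top"]:
    f=arm.grab_frame(n); ims.append(f["img"]); print(n,f["fovy"],np.round(-np.array(f["R"]).T@f["t"],3)); find(f,L)
cv2.imwrite("pics/scene1.png",ims[0]);cv2.imwrite("pics/top1.png",ims[1])
s,p,r=tool();print(s);print(r.as_matrix().round(3))
E
```

```text
scene 48.610049760095634 [-0.565  0.628  0.968]
chest_front 0.59 [ 0.6786  0.0094 -0.0019] [256. 210.]
chest_lip 0.59 [0.6376 0.0025 0.1615] [263. 179.]
a_handle 0.63 [ 0.6773  0.0079 -0.0034] [257. 210.]
a_handle 0.6 [ 0.5671 -0.0897  0.1182] [293. 192.]
b_handle 0.91 [0.6317 0.0971 0.1206] [240. 195.]
b_floor 0.74 [ 0.478  -0.3536  0.0008] [361. 211.]
b_floor 0.71 [0.7177 0.1033 0.1007] [230. 189.]
b_floor 0.59 [0.7437 0.1238 0.1678] [221. 173.]
block_center 0.79 [0.4654 0.348  0.0076] [194. 268.]
block_center 0.62 [0.4321 0.4514 0.0031] [166. 286.]
block_center 0.62 [0.3569 0.3514 0.0079] [205. 290.]
disc 0.44 [ 0.5915  0.3554 -0.0018] [180. 249.]
cup 0.49 [ 0.6123 -0.3722 -0.001 ] [344. 194.]
weight 0.63 [ 0.7487 -0.0686  0.1679] [265. 161.]
top 48.96437692925382 [0.431 0.035 1.424]
chest_lip 0.69 [0.6377 0.0024 0.1637] [273. 166.]
a_handle 0.88 [ 0.5722 -0.0898  0.1173] [303. 190.]
a_handle 0.47 [5.943e-01 3.495e-01 5.000e-04] [171. 187.]
block_center 0.66 [0.4358 0.4515 0.0094] [139. 234.]
block_center 0.55 [0.4892 0.2402 0.0066] [202. 218.]
block_center 0.54 [0.3589 0.3442 0.0
[... 386 characters left out ...]
1, -0.0750773 ]), 'qvel': array([-5.00124269e-05, -1.21985726e-03, -1.07096479e-03, -1.80676559e-03,
       -6.94832884e-04,  2.86247474e-03, -2.56696624e-04]), 'effort': array([ 3.87590205e-05, -6.67677712e+01,  9.83903781e-01, -3.14809656e+01,
       -6.07590820e-02,  3.25613085e-02,  5.46654042e-05]), 'ee_pos': array([ 0.17197098, -0.60086168,  0.22672618]), 'tcp_rot': array([ 9.90306429e-01,  1.38899878e-01,  1.07276835e-05, -9.06864250e-06]), 'force': array([0.66154584, 0.55112841, 0.26720063]), 'wrist_torque': array([ 0.02803666, -0.01995228,  0.00254574]), 'finger_force': 0.0, 'gripper_width': 0.9984406411831093}
[[ 0.961  0.275  0.   ]
 [ 0.275 -0.961  0.   ]
 [ 0.    -0.    -1.   ]]
```

View pics/scene1.png

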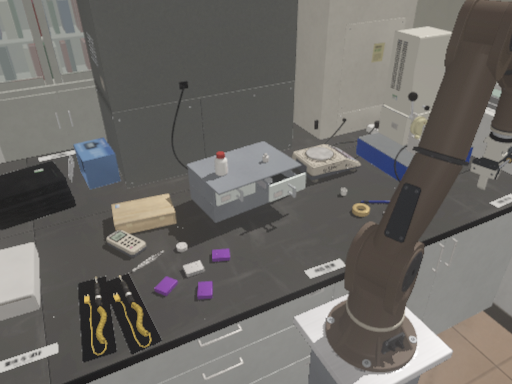

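View pics/top1.png

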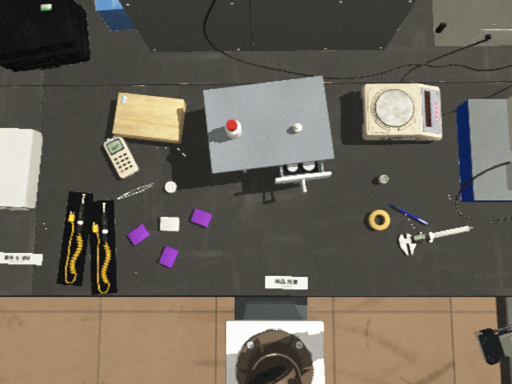

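The scene has four block-like parts in the top view. Three are purple look-alikes at (202,218), (138,234) and (169,257). The grey one at (170,224) fits the steel block. Drawer a is the right one, open about 0.083. Next I'll enlarge to confirm the block and get the angles.

```bash
cat >> h.py <<'E'
def ray(f,u,v,z):
    R=np.array(f["R"]);F=192/np.tan(np.radians(f["fovy"])/2)
    d=R.T@np.array([(u-f["cx"])/F,(v-f["cy"])/F,1]);c=-R.T@np.array(f["t"]); return c+d*(z-c[2])/d[2]
E
python3 - <<'E'
from h import *
f=arm.grab_frame("top"); im=f["img"]
a=cv2.resize(im[205:275,120:220],None,fx=4,fy=4); b=cv2.resize(im[70:195,195:345],None,fx=4,fy=4)
c=np.zeros((780-780+280+300,600,3),np.uint8); c[:280,:400]=a; c[280:]=cv2.resize(b,(600,500))[200:500]
cv2.imwrite("pics/crop1.png",c)
# board top: front corners by colour
hsv=cv2.cvtColor(im,cv2.COLOR_BGR2HSV)
print(im[120,260],im[224,170],im[200,260])
m=(np.abs(im.astype(int)-im[120,260]).sum(2)<60).astype(np.uint8)
n,l,st,_=cv2.connectedComponentsWithStats(m); mm=(l==l[120,260]).astype(np.uint8)
k=max(cv2.findContours(mm,0,2)[0],key=cv2.contourArea); P=cv2.boxPoints(cv2.minAreaRect(k)); 
for p in P: print("board",p.round(1),ray(f,*p,0.17).round(4))
m=((hsv[...,1]<50)&(hsv[...,2]>130)).astype(np.uint8); n,l=cv2.connectedComponents(m); mm=(l==l[224,170]).astype(np.uint8)
k=max(cv2.findContours(mm,0,2)[0],key=cv2.contourArea)
P=np.array([ray(f,u,v,0.015)[:2] for u,v in k[:,0,:]],np.float32); print("block",cv2.minAreaRect(P))
find(f,["block_center","a_handle","b_handle"])
E
```

```text
[174 171 166] [229 237 240] [83 89 91]
board [202.2  90. ] [0.8761 0.2202 0.17  ]
board [323.  75.] [ 0.9206 -0.1518  0.17  ]
board [333.2 157.6] [ 0.6627 -0.1773  0.17  ]
board [212.4 172.5] [0.619  0.1863 0.17  ]
block ((0.4689902663230896, 0.34740346670150757), (0.06442012637853622, 0.04662895202636719), 89.8436279296875)
block_center 0.82 [0.49   0.2428 0.0067] [201. 218.]
block_center 0.75 [0.473  0.35   0.0088] [169. 223.]
block_center 0.68 [0.4343 0.454  0.005 ] [138. 235.]
a_handle 0.52 [0.7464 0.1226 0.1679] [234. 131.]
b_handle 0.42 [0.4708 0.3504 0.0095] [169. 223.]
b_handle 0.23 [ 0.6207 -0.3687  0.0009] [382. 179.]
```

View pics/crop1.png

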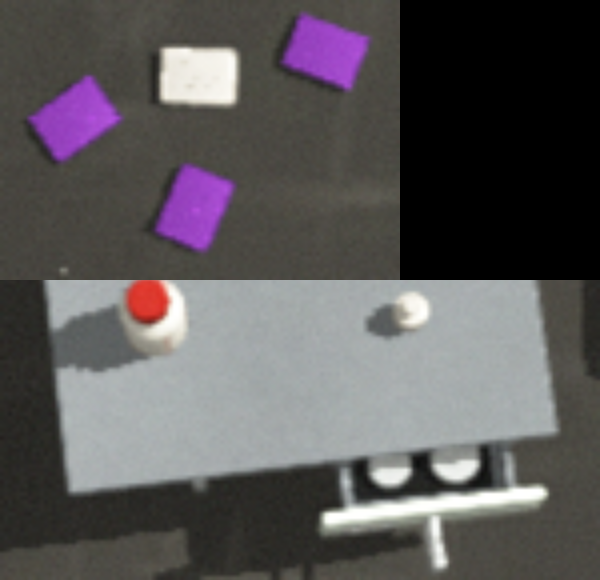

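Confirmed: the grey part with holes is the block. It is at about (0.468, 0.348), with its 60 side along world y and yaw near 0. The chest yaw is about 0.12 and drawer a is out about 0.085. The moves give no way to lean the tool, so I'll push drawer a shut with closed fingers above board height. Then I'll use the held block as a hook to draw the covered pull of drawer b out.

Emit:
step_arm:
  moves: "0 0 0 0.0126 0;0 0 0 0.0126 0;0.0263 -0.0286 0 0 0;0.0263 -0.0286 0 0 0;0.0263 -0.0286 0 0 0"
  newtons: 20

```text
time_s: 1.82
ee_pos: [0.2403, -0.5053, 0.2266]
tcp_rot: [0.998, 0.059, -0.0, 0.0]
force: [1.9, -0.6, 0.7]
gripper_width: 0.685
finger_force: 0.0
```

Emit:
step_arm:
  moves: "0.0263 -0.0286 0 0 0;0.0263 -0.0286 0 0 0;0.0263 -0.0286 0 0 0;0.0263 -0.0286 0 0 0;0.0263 -0.0286 0 0 0"

```text
time_s: 2.23
ee_pos: [0.3542, -0.3469, 0.227]
tcp_rot: [0.998, 0.06, 0.0, 0.0]
force: [0.9, -0.3, -0.4]
gripper_width: 0.322
finger_force: 0.0
```

Emit:
step_arm:
  moves: "0.0263 -0.0286 0 0 0;0.0263 -0.0286 0 0 0;0.0263 -0.0286 0 0 0;0.0263 -0.0286 0 0 0;0 0 0 0 0"

```text
time_s: 2.65
ee_pos: [0.4488, -0.2146, 0.2272]
tcp_rot: [0.998, 0.065, 0.002, -0.001]
force: [0.8, 0.5, 0.3]
gripper_width: 0.008
finger_force: 0.0
```

Emit:
step_arm:
  moves: "0.0249 -0.0266 0 0 0;0.0249 -0.0266 0 0 0;0.0249 -0.0266 0 0 0;0.0249 -0.0266 0 0 0;0 0 0 0 0"

```text
time_s: 3.07
ee_pos: [0.5339, -0.0971, 0.227]
tcp_rot: [0.998, 0.065, 0.002, -0.002]
force: [-1.1, 0.9, -0.4]
gripper_width: 0.003
finger_force: 0.0
```

Emit:
step_arm:
  moves: "0 0 0.035 0 0;0 0 0.035 0 0;0 0 0.035 0 0;0 0 0.005 0 0;0 0 0 0 0"

```text
time_s: 3.48
ee_pos: [0.5285, -0.1049, 0.1152]
tcp_rot: [0.998, 0.06, -0.002, -0.0]
force: [1.2, -0.7, 1.2]
gripper_width: 0.006
finger_force: 0.0
```

```bash
cat >> h.py <<'E'
O=np.array([0.6807,0.0085]); psi=0.1196
C=np.array([[np.cos(psi),np.sin(psi)],[-np.sin(psi),np.cos(psi)]])
def chest(p): return C@(np.array(p)[:2]-O)
def unchest(q): return C.T@np.array(q)+O
def report():
    s,p,r=tool();M=r.as_matrix(); print("tcp",p.round(4),"chest",chest(p).round(4),"yaw",round(float(np.arctan2(M[1,0],M[0,0])),4),"tilt",np.degrees(np.arccos(-M[2,2])).round(2),"F",np.round(s["force"],1),"w",round(s["gripper_width"],3),"q",np.round(s["joint_pos"],2),"t",s["time_s"])
def go(x,y):  # tool-frame shift to world xy
    s,p,r=tool(); d=r.as_matrix().T@np.array([x-p[0],y-p[1],0]); print("shift",d.round(4))
E
python3 - <<'E'
from h import *
report()
f=arm.grab_frame("scene"); cv2.imwrite("pics/s2.png",cv2.resize(f["img"][130:290,130:390],None,fx=3,fy=3)); find(f,["a_handle","b_handle"])
find(arm.grab_frame("top"),["a_handle"])
E
```

```text
tcp [ 0.5285 -0.1049  0.1152] chest [-0.1647 -0.0944] yaw 0.1203 tilt 0.27 F [ 1.2 -0.7  1.2] w 0.006 q [ 0.26  0.43 -0.22  1.9   0.12  0.83 -1.47] t 3.4833
a_handle 0.65 [ 0.5657 -0.0872  0.119 ] [293. 192.]
a_handle 0.27 [ 0.4786 -0.3526  0.0009] [361. 211.]
b_handle 0.8 [0.6351 0.0919 0.1192] [241. 195.]
b_handle 0.42 [0.4665 0.3473 0.0054] [194. 268.]
a_handle 0.95 [ 0.5667 -0.0908  0.1205] [303. 191.]
```

View pics/s2.png

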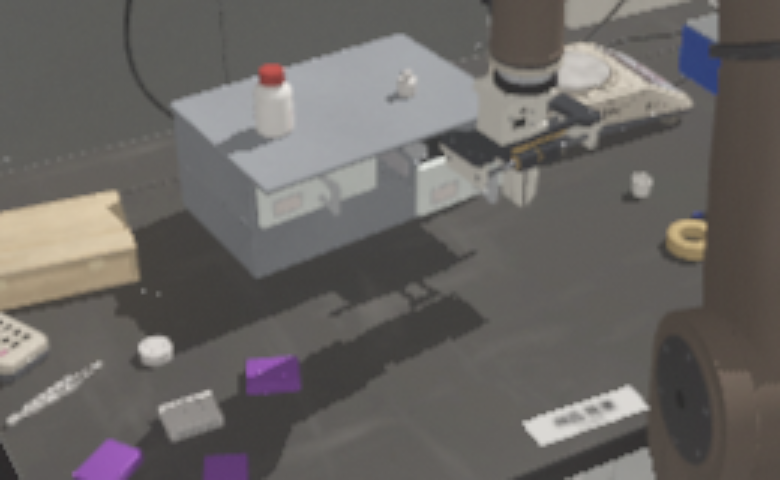

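The picture shows the closed fingers at about (515,185) in the crop, just in front of the open drawer's pull. Pushing now.

Emit:
step_arm:
  moves: "0.02 -0.007 0 0 0;0.025 0 0 0 0;0.025 0 0 0 0;0.02 0 0 0 0;0.01 0 0 0 0"

```text
time_s: 4.15
ee_pos: [0.6311, -0.0853, 0.1182]
tcp_rot: [0.998, 0.06, 0.001, 0.0]
force: [-3.5, -0.8, 1.8]
gripper_width: 0.005
finger_force: 2.0
```

```bash
python3 - <<'E'
from h import *
report()
E
```

```text
tcp [ 0.6311 -0.0853  0.1182] chest [-0.0604 -0.0873] yaw 0.1207 tilt 0.14 F [-3.5 -0.8  1.8] w 0.005 q [ 0.19  0.56 -0.2   1.65  0.13  0.94 -1.52] t 4.15
```

Emit:
step_arm:
  moves: "0.005 0 0 0 0;0.003 0 0 0 0;0 0 0 0 0"

```text
time_s: 4.4
ee_pos: [0.637, -0.0848, 0.1174]
tcp_rot: [0.998, 0.06, 0.001, 0.0]
force: [-0.4, -0.2, 0.5]
gripper_width: 0.005
finger_force: 0.0
```

Emit:
step_arm:
  moves: "0.003 0 0 0 0;0.002 0 0 0 0;0 0 0 0 0"

```text
time_s: 4.65
ee_pos: [0.6376, -0.0849, 0.1167]
tcp_rot: [0.998, 0.06, -0.003, 0.0]
force: [-15.9, -0.6, 9.2]
gripper_width: 0.002
finger_force: 7.7
```

Emit:
step_arm:
  moves: "-0.03 0 0 0 0;-0.04 0 -0.03 0 0;-0.02 0 -0.04 0 76;0 0 -0.015 0 76;0 0 0 0 76"

```text
time_s: 5.07
ee_pos: [0.5613, -0.0947, 0.1988]
tcp_rot: [0.998, 0.06, 0.004, 0.001]
force: [1.6, -0.3, 1.0]
gripper_width: 0.171
finger_force: 0.0
```

```bash
python3 - <<'E'
from h import *
report()
f=arm.grab_frame("scene"); find(f,["a_handle","b_handle"])
f=arm.grab_frame("top"); find(f,["a_handle","b_handle"]); print(unchest([-.036,-.0875]))
cv2.imwrite("pics/t3.png",cv2.resize(f["img"][60:240,180:350],None,fx=3,fy=3))
go(0.468,0.358)
E
```

```text
tcp [ 0.5613 -0.0947  0.1988] chest [-0.1309 -0.0883] yaw 0.1193 tilt 0.43 F [ 1.6 -0.3  1. ] w 0.171 q [ 0.24  0.38 -0.23  1.74  0.1   1.02 -1.47] t 5.0667
a_handle 0.93 [ 0.6536 -0.08    0.117 ] [280. 182.]
b_handle 0.7 [0.6383 0.004  0.1619] [262. 179.]
b_handle 0.55 [0.6347 0.0953 0.1212] [241. 195.]
[ 0.65539724 -0.08267028]
shift [-3.670e-02 -4.596e-01  3.000e-04]
```

View pics/t3.png

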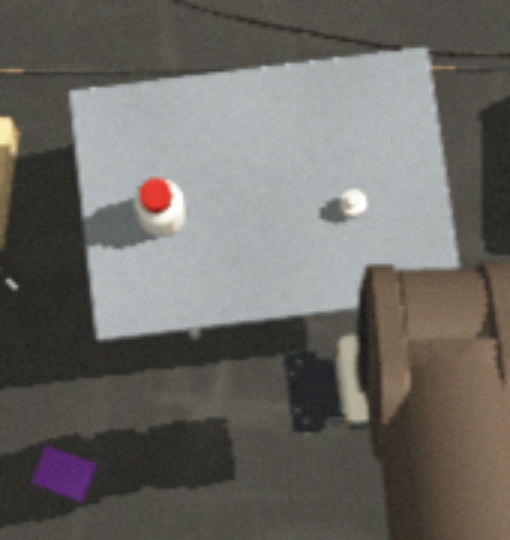

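Drawer a is shut: its pull is at (0.654,-0.080) against (0.655,-0.083) expected. In the picture the arm hides its front, and the board and bottle are undisturbed. Now to the block.

Emit:
step_arm:
  moves: "-0.003 -0.0383 0 0 76;-0.003 -0.0383 0 0 76;-0.003 -0.0383 0 0 76;-0.003 -0.0383 0 0 76;-0.003 -0.0383 0 0 76"

```text
time_s: 5.78
ee_pos: [0.5214, 0.096, 0.1931]
tcp_rot: [0.998, 0.06, -0.001, 0.0]
force: [0.2, -0.3, 0.5]
gripper_width: 0.751
finger_force: 0.0
```

Emit:
step_arm:
  moves: "-0.003 -0.0383 0 0 76;-0.003 -0.0383 0 0 76;-0.003 -0.0383 0 0 76;-0.003 -0.0383 0 0 76;-0.003 -0.0383 0 0 76"

```text
time_s: 6.2
ee_pos: [0.4835, 0.2843, 0.193]
tcp_rot: [0.998, 0.06, -0.001, 0.0]
force: [0.6, 0.6, -0.7]
gripper_width: 0.761
finger_force: 0.0
```

Emit:
step_arm:
  moves: "-0.003 -0.0383 0 0 76;-0.003 -0.0383 0 0 76;0 0 0 0.0192 76;0 0 0 0.0192 76;0 0 0 0.0192 76"

```text
time_s: 6.62
ee_pos: [0.4684, 0.3588, 0.1925]
tcp_rot: [0.992, -0.122, -0.001, 0.001]
force: [-0.3, 0.0, -0.2]
gripper_width: 0.758
finger_force: 0.0
```

Emit:
step_arm:
  moves: "0 0 0.01 0.0192 76;0 0 0.01 0.0192 76;0 0 0.01 0.0192 76;0 0 0.01 0.0192 76;0 0 0.01 0.0192 76"

```text
time_s: 7.03
ee_pos: [0.4671, 0.3564, 0.1497]
tcp_rot: [0.936, -0.352, -0.004, 0.005]
force: [-0.4, -0.8, -3.4]
gripper_width: 0.758
finger_force: 0.0
```

Emit:
step_arm:
  moves: "0 0 0.01 0.0192 76;0 0 0.01 0.0192 76;0 0 0.01 0.0192 76;0 0 0.01 0.0192 76;0 0 0.01 0.0192 76"

```text
time_s: 7.45
ee_pos: [0.4662, 0.3574, 0.1003]
tcp_rot: [0.79, -0.613, -0.002, 0.005]
force: [-0.4, -2.6, -2.5]
gripper_width: 0.758
finger_force: 0.0
```

Emit:
step_arm:
  moves: "0 0 0.01 0.0192 76;0 0 0 0 76;0 0 0 0 76"

```text
time_s: 7.7
ee_pos: [0.4684, 0.3424, 0.0764]
tcp_rot: [0.759, -0.651, -0.007, 0.001]
force: [-0.3, 0.1, 1.8]
gripper_width: 0.76
finger_force: 0.0
```

```bash
python3 - <<'E'
from h import *
report()
f=arm.grab_frame("scene"); find(f,["block_center"])
cv2.imwrite("pics/s4.png",cv2.resize(f["img"][200:320,110:270],None,fx=4,fy=4))
f=arm.grab_frame("top"); find(f,["block_center"])
go(0.468,0.358)
E
```

```text
tcp [0.4684 0.3424 0.0764] chest [-0.1709  0.3569] yaw -1.4186 tilt 0.86 F [-0.3  0.1  1.8] w 0.76 q [-1.46  0.95  1.32  1.9  -1.02  1.19 -2.74] t 7.7
block_center 0.71 [0.3563 0.3507 0.008 ] [205. 290.]
block_center 0.67 [0.4647 0.3476 0.0106] [194. 267.]
block_center 0.62 [0.4891 0.2422 0.007 ] [221. 254.]
block_center 0.6 [0.4925 0.2426 0.0064] [201. 217.]
block_center 0.56 [0.3619 0.3435 0.0042] [171. 256.]
block_center 0.5 [ 0.7548 -0.0695  0.1692] [297. 128.]
shift [-0.0136 -0.      0.0002]
```

View pics/s4.png

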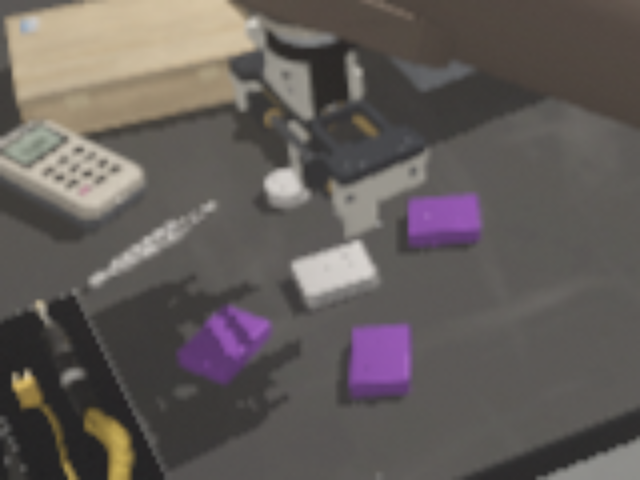

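The fingers in the crop are at (350,215), beside the grey block at (335,272). The turn the other way ran joint 7 to its limit, so I'll unwind and take the block with the tool at yaw +90°.

Emit:
step_arm:
  moves: "0 0 -0.03 -0.019 76;0 0 -0.02 -0.019 76;0 0 0 -0.019 76;0 0 0 -0.019 76;0 0 0 -0.019 76"

```text
time_s: 8.32
ee_pos: [0.4705, 0.344, 0.1303]
tcp_rot: [0.918, -0.397, -0.008, -0.006]
force: [0.2, 0.3, -0.2]
gripper_width: 0.762
finger_force: 0.0
```

Emit:
step_arm:
  moves: "0 0 0 -0.019 76;0 0 0 -0.019 76;0 0 0 -0.019 76;0 0 0 -0.019 76;0 0 0 -0.019 76"

```text
time_s: 8.73
ee_pos: [0.4705, 0.3439, 0.13]
tcp_rot: [0.994, -0.109, -0.006, -0.008]
force: [0.1, 0.6, -0.5]
gripper_width: 0.763
finger_force: 0.0
```

```bash
python3 - <<'E'
from h import *
report()
E
```

```text
tcp [0.4705 0.3439 0.13  ] chest [-0.1687  0.3581] yaw -0.2188 tilt 1.1 F [ 0.1  0.6 -0.5] w 0.763 q [-1.4   0.69  1.09  1.85 -0.72  1.06 -1.8 ] t 8.7333
```

Emit:
step_arm:
  moves: "0 0 0 -0.019 76;0 0 0 -0.019 76;0 0 0 -0.019 76;0 0 0 -0.019 76;0 0 0 -0.019 76"

```text
time_s: 9.15
ee_pos: [0.4706, 0.3439, 0.1301]
tcp_rot: [0.982, 0.188, -0.003, -0.009]
force: [0.4, -0.3, -0.5]
gripper_width: 0.76
finger_force: 0.0
```

Emit:
step_arm:
  moves: "0 0 0 -0.019 76;0 0 0 -0.019 76;0 0 0 -0.019 76;0 0 0 -0.019 76;0 0 0 -0.019 76"

```text
time_s: 9.57
ee_pos: [0.4707, 0.3438, 0.1303]
tcp_rot: [0.884, 0.468, -0.0, -0.009]
force: [0.8, -0.3, 0.0]
gripper_width: 0.758
finger_force: 0.0
```

Emit:
step_arm:
  moves: "0 0 0 -0.019 76;0 0 0 -0.019 76;0 0 0 -0.019 76;0 0 0 -0.019 76;0 0 0 -0.019 76"

```text
time_s: 9.98
ee_pos: [0.4709, 0.3438, 0.1304]
tcp_rot: [0.707, 0.707, 0.003, -0.009]
force: [-0.3, -0.5, 0.0]
gripper_width: 0.758
finger_force: 0.0
```

```bash
python3 - <<'E'
from h import *
report(); s,p,r=tool(); print(r.as_matrix().round(4)); go(0.468,0.338)
f=arm.grab_frame("top"); find(f,["block_center"])
f=arm.grab_frame("scene"); find(f,["block_center"])
E
```

```text
tcp [0.4709 0.3438 0.1304] chest [-0.1683  0.3579] yaw 1.5712 tilt 1.06 F [-0.3 -0.5  0. ] w 0.758 q [-1.13  0.51  0.6   1.83 -0.38  0.91 -0.35] t 9.9833
[[-4.000e-04  1.000e+00 -8.600e-03]
 [ 9.999e-01  6.000e-04  1.630e-02]
 [ 1.630e-02 -8.600e-03 -9.998e-01]]
shift [-0.0058 -0.0029 -0.0001]
block_center 0.78 [0.4905 0.2429 0.0078] [201. 218.]
block_center 0.71 [0.3586 0.3453 0.007 ] [170. 257.]
block_center 0.67 [0.4701 0.3516 0.0061] [169. 224.]
block_center 0.67 [0.4668 0.3456 0.0084] [194. 267.]
block_center 0.61 [0.4854 0.2439 0.0068] [221. 255.]
block_center 0.59 [0.3586 0.3489 0.0093] [205. 289.]
```

Emit:
step_arm:
  moves: "-0.008 -0.002 0.03 0 76;0 0 0.04 0 76;0 0 0.035 0 76;0 0 0.015 0 76;0 0 0.006 0 76"

```text
time_s: 10.6
ee_pos: [0.4644, 0.3362, 0.0002]
tcp_rot: [0.71, 0.704, -0.002, -0.009]
force: [-22.8, -11.2, 65.7]
gripper_width: 0.764
finger_force: 33.2
```

```bash
python3 - <<'E'
from h import *
report()
E
```

```text
tcp [4.644e-01 3.362e-01 2.000e-04] chest [-0.1757  0.3511] yaw 1.5617 tilt 1.07 F [-22.8 -11.2  65.7] w 0.764 q [-1.04  0.68  0.48  1.93 -0.52  0.66 -0.24] t 10.6
```

Emit:
step_arm:
  moves: "0 0 -0.003 0 76;0 0 0 0 76"

```text
time_s: 10.77
ee_pos: [0.4668, 0.3374, 0.0058]
tcp_rot: [0.71, 0.704, 0.001, -0.009]
force: [0.1, 0.5, 0.3]
gripper_width: 0.757
finger_force: 0.0
```

```bash
python3 - <<'E'
from h import *
report()
E
```

```text
tcp [0.4668 0.3374 0.0058] chest [-0.1731  0.3521] yaw 1.5621 tilt 1.0 F [0.1 0.5 0.3] w 0.757 q [-1.04  0.67  0.48  1.93 -0.51  0.67 -0.24] t 10.7667
```

Emit:
step_arm:
  moves: "0 0 0.0025 0 60;0 0 0 0 45;0 0 0 0 35;0 0 0 0 30;0 0 0 0 30"
  newtons: 45

```text
time_s: 11.18
ee_pos: [0.4662, 0.3374, 0.0026]
tcp_rot: [0.709, 0.705, 0.001, -0.009]
force: [0.4, 0.1, 0.9]
gripper_width: 0.484
finger_force: 44.8
```

Emit:
step_arm:
  moves: "0 0 0 0 30;0 0 -0.03 0 30;0 0 -0.04 0 30;0 0 -0.04 0 30;0 0 -0.03 0 30"

```text
time_s: 11.6
ee_pos: [0.4679, 0.3351, 0.1448]
tcp_rot: [0.709, 0.705, 0.001, -0.009]
force: [0.5, 0.4, -2.0]
gripper_width: 0.484
finger_force: 44.8
```

```bash
python3 - <<'E'
from h import *
report()
f=arm.grab_frame("top"); find(f,["block_center"])
f=arm.grab_frame("scene"); find(f,["block_center"])
cv2.imwrite("pics/s5.png",cv2.resize(f["img"][170:320,110:270],None,fx=4,fy=4))
E
```

```text
tcp [0.4679 0.3351 0.1448] chest [-0.1723  0.3496] yaw 1.5643 tilt 1.01 F [ 0.5  0.4 -2. ] w 0.484 q [-1.14  0.49  0.62  1.83 -0.37  0.94 -0.36] t 11.6
block_center 0.63 [0.4932 0.2418 0.008 ] [201. 217.]
block_center 0.6 [0.3626 0.3481 0.0047] [169. 256.]
block_center 0.47 [0.4718 0.3462 0.1495] [160. 222.]
block_center 0.8 [0.3554 0.3471 0.0099] [206. 289.]
block_center 0.57 [0.469  0.3438 0.1524] [191. 232.]
block_center 0.57 [0.4897 0.2452 0.0093] [220. 254.]
```

View pics/s5.png

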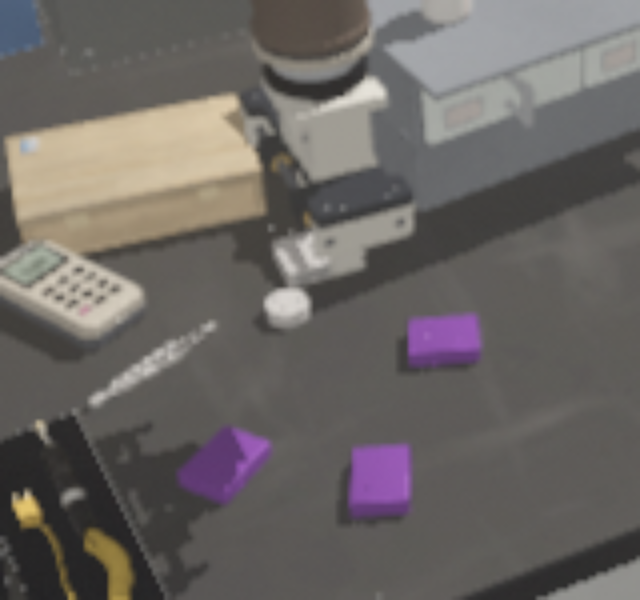

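The block is held at the fingers, (310,255) in the crop, protruding forward of them as planned. The disc and the purple parts are untouched. Next I'll turn and go in front of pull b.

Emit:
step_arm:
  moves: "0 0 0 0.0191 30;0 0 0 0.0191 30;0 0 0 0.0191 30;0 0 0 0.0191 30;0 0 0 0.0191 30"
  newtons: 60

```text
time_s: 12.22
ee_pos: [0.4662, 0.3347, 0.14]
tcp_rot: [0.887, 0.461, -0.004, -0.008]
force: [0.6, 0.2, -2.7]
gripper_width: 0.486
finger_force: 59.7
```

Emit:
step_arm:
  moves: "0 0 0 0.0191 30;0 0 0 0.0191 30;0 0 0 0.0191 30;0 0 0 0.0191 30;0 0 0 0.0191 30"

```text
time_s: 12.63
ee_pos: [0.4663, 0.3347, 0.14]
tcp_rot: [0.984, 0.178, -0.006, -0.006]
force: [0.5, 0.4, -2.7]
gripper_width: 0.483
finger_force: 59.7
```

Emit:
step_arm:
  moves: "0 0 0 0.0191 30;0.0025 0.0387 0 0 30;0.0025 0.0387 0 0 30;0.0025 0.0387 0 0 30;0.0025 0.0387 0 0 30"

```text
time_s: 13.05
ee_pos: [0.5135, 0.1859, 0.1376]
tcp_rot: [0.992, 0.123, -0.007, -0.006]
force: [1.5, 0.1, -2.0]
gripper_width: 0.481
finger_force: 59.8
```

Emit:
step_arm:
  moves: "0.0025 0.0387 0 0 30;0.0025 0.0387 0 0 30;0.0025 0.0387 0 0 30;0.0025 0.0387 0 0 30;0 0 0 0 30"

```text
time_s: 13.47
ee_pos: [0.5624, 0.0297, 0.1365]
tcp_rot: [0.993, 0.117, -0.005, -0.004]
force: [-0.1, -0.5, -1.8]
gripper_width: 0.487
finger_force: 59.8
```

```bash
python3 - <<'E'
from h import *
report(); go(*unchest([-.115,.045]))
s,p,r=tool(); print(r.as_matrix().round(4))
f=arm.grab_frame("top"); find(f,["block_center"])
f=arm.grab_frame("scene"); find(f,["block_center","b_handle"])
E
```

```text
tcp [0.5624 0.0297 0.1365] chest [-0.1149  0.0352] yaw 0.2337 tilt 0.8 F [-0.1 -0.5 -1.8] w 0.487 q [-0.77  0.58  0.95  1.88 -0.57  0.99 -0.91] t 13.4667
shift [ 0.001  -0.0098  0.0001]
[[ 0.9728  0.2315 -0.0118]
 [ 0.2316 -0.9728  0.0075]
 [-0.0098 -0.01   -0.9999]]
block_center 0.61 [0.4347 0.4538 0.0068] [138. 234.]
block_center 0.57 [0.4917 0.242  0.005 ] [201. 217.]
block_center 0.55 [0.3586 0.3462 0.0076] [170. 257.]
block_center 0.86 [0.4317 0.45   0.0065] [167. 285.]
block_center 0.62 [0.5699 0.0354 0.1387] [263. 195.]
block_center 0.57 [0.4894 0.2482 0.0061] [219. 255.]
b_handle 0.9 [0.6333 0.0943 0.1186] [241. 196.]
```

Emit:
step_arm:
  moves: "0.001 -0.007 0.012 0 30;0 0 0.012 0 30;0 0 0 0 30;0.02 0.0023 0 0 30;0.02 0.0023 0 0 30"

```text
time_s: 14.13
ee_pos: [0.6001, 0.0535, 0.1121]
tcp_rot: [0.992, 0.123, -0.006, -0.008]
force: [-0.0, 0.4, -1.5]
gripper_width: 0.484
finger_force: 59.8
```

Emit:
step_arm:
  moves: "0.01 0.0011 0 0 30;0 0 0 0 30;0 0 0 0 30"

```text
time_s: 14.38
ee_pos: [0.6105, 0.0541, 0.1121]
tcp_rot: [0.992, 0.123, -0.006, -0.007]
force: [-0.9, -0.4, -2.5]
gripper_width: 0.484
finger_force: 59.8
```

```bash
python3 - <<'E'
from h import *
report()
E
```

```text
tcp [0.6105 0.0541 0.1121] chest [-0.0643  0.0536] yaw 0.2458 tilt 1.05 F [-0.9 -0.4 -2.5] w 0.484 q [-0.73  0.68  0.89  1.77 -0.63  1.02 -0.92] t 14.3833
```

Emit:
step_arm:
  moves: "0.004 0.0005 0 0 30;0 0 0 0 30"

```text
time_s: 14.55
ee_pos: [0.6147, 0.0545, 0.1127]
tcp_rot: [0.992, 0.122, -0.005, -0.007]
force: [-0.2, 0.9, -1.9]
gripper_width: 0.486
finger_force: 59.8
```

Emit:
step_arm:
  moves: "0.0004 -0.003 0 0 30;0.0003 -0.002 0 0 30;0 0 0 0 30"

```text
time_s: 14.8
ee_pos: [0.614, 0.0595, 0.1129]
tcp_rot: [0.992, 0.122, -0.005, -0.007]
force: [0.2, -0.1, -2.5]
gripper_width: 0.483
finger_force: 59.8
```

```bash
python3 - <<'E'
from h import *
report()
E
```

```text
tcp [0.614  0.0595 0.1129] chest [-0.0602  0.0586] yaw 0.2451 tilt 1.02 F [ 0.2 -0.1 -2.5] w 0.483 q [-0.73  0.68  0.89  1.76 -0.63  1.02 -0.93] t 14.8
```

No contact yet, so I'll go on sideways in small steps.

Emit:
step_arm:
  moves: "0.0003 -0.002 0 0 30;0 0 0 0 30"

```text
time_s: 14.97
ee_pos: [0.614, 0.0597, 0.113]
tcp_rot: [0.993, 0.121, -0.005, -0.006]
force: [0.1, -5.3, -2.2]
gripper_width: 0.484
finger_force: 59.8
```

Emit:
step_arm:
  moves: "0.0003 -0.002 0 0 30;0 0 0 0 30"

```text
time_s: 15.13
ee_pos: [0.6139, 0.0599, 0.1131]
tcp_rot: [0.993, 0.121, -0.005, -0.005]
force: [1.0, -10.4, -3.6]
gripper_width: 0.481
finger_force: 59.9
```

```bash
python3 - <<'E'
from h import *
report()
E
```

```text
tcp [0.6139 0.0599 0.1131] chest [-0.0602  0.059 ] yaw 0.2418 tilt 0.83 F [  1.  -10.4  -3.6] w 0.481 q [-0.74  0.68  0.89  1.76 -0.63  1.02 -0.93] t 15.1333
```

Emit:
step_arm:
  moves: "-0.004 -0.0015 0 0 30;-0.008 -0.001 0 0 30;-0.01 -0.0012 0 0 30;0 0 0 0 30"

```text
time_s: 15.47
ee_pos: [0.5905, 0.0573, 0.1134]
tcp_rot: [0.993, 0.12, -0.005, -0.005]
force: [-0.7, -12.5, -3.1]
gripper_width: 0.485
finger_force: 59.9
```

```bash
python3 - <<'E'
from h import *
report()
f=arm.grab_frame("scene"); find(f,["b_handle"])
E
```

```text
tcp [0.5905 0.0573 0.1134] chest [-0.0837  0.0592] yaw 0.2407 tilt 0.85 F [ -0.7 -12.5  -3.1] w 0.485 q [-0.76  0.65  0.9   1.82 -0.62  0.99 -0.93] t 15.4667
b_handle 0.61 [0.6105 0.0924 0.1191] [244. 198.]
```

The drawer follows, with 24 mm out. I'll keep pulling.

Emit:
step_arm:
  moves: "-0.012 -0.0015 0 0 30;-0.018 -0.0022 0 0 30;-0.02 -0.0024 0 0 30;-0.02 -0.0024 0 0 30;0 0 0 0 30"

```text
time_s: 15.98
ee_pos: [0.5181, 0.0488, 0.1138]
tcp_rot: [0.993, 0.12, -0.006, -0.006]
force: [-1.9, -15.5, -3.3]
gripper_width: 0.487
finger_force: 59.9
```

```bash
python3 - <<'E'
from h import *
report()
f=arm.grab_frame("scene"); find(f,["b_handle"])
E
```

```text
tcp [0.5181 0.0488 0.1138] chest [-0.1566  0.0594] yaw 0.2401 tilt 1.0 F [ -1.9 -15.5  -3.3] w 0.487 q [-0.84  0.55  0.94  2.   -0.58  0.9  -0.91] t 15.9833
b_handle 0.73 [0.5413 0.084  0.1218] [255. 207.]
```

Emit:
step_arm:
  moves: "-0.012 -0.001 0 0 30;-0.014 -0.0012 0 0 30;-0.012 -0.0012 0 0 30;-0.008 -0.001 0 0 30;0 0 0 0 30"

```text
time_s: 16.5
ee_pos: [0.4749, 0.0434, 0.1147]
tcp_rot: [0.993, 0.121, -0.005, -0.006]
force: [-0.7, -11.4, -0.9]
gripper_width: 0.482
finger_force: 59.9
```

```bash
python3 - <<'E'
from h import *
report()
f=arm.grab_frame("scene"); find(f,["b_handle"]); print(unchest([-.176,.0875]))
E
```

```text
tcp [0.4749 0.0434 0.1147] chest [-0.2002  0.0592] yaw 0.2419 tilt 0.92 F [ -0.7 -11.4  -0.9] w 0.482 q [-0.9   0.48  0.98  2.1  -0.55  0.85 -0.92] t 16.5
b_handle 0.95 [0.4956 0.0777 0.1224] [262. 213.]
[0.4955172  0.07437549]
```

Emit:
step_arm:
  moves: "-0.001 0.01 0 0 30;-0.001 0.01 0 0 30;0 0 -0.035 0 30;0 0 -0.035 0.0194 30;0 0 0 0 30"

```text
time_s: 17.02
ee_pos: [0.4831, 0.0236, 0.1889]
tcp_rot: [0.998, 0.056, -0.002, -0.007]
force: [2.2, -0.5, -3.0]
gripper_width: 0.488
finger_force: 59.8
```

```bash
python3 - <<'E'
from h import *
report();go(*unchest([-.103,.0875]))
f=arm.grab_frame("scene"); find(f,["b_handle","b_floor","block_center"]);f=arm.grab_frame("top"); find(f,["b_handle","b_floor","block_center"]); print(unchest([-.09,.0875]))
E
```

```text
tcp [0.4831 0.0236 0.1889] chest [-0.1944  0.0386] yaw 0.1129 tilt 0.87 F [ 2.2 -0.5 -3. ] w 0.488 q [-0.98  0.4   1.13  2.01 -0.45  1.01 -1.09] t 17.0167
shift [ 0.0911 -0.0495  0.0004]
b_handle 0.62 [0.495  0.0789 0.1218] [262. 213.]
b_floor 0.68 [0.5804 0.0872 0.102 ] [249. 206.]
block_center 0.82 [0.4324 0.449  0.0062] [167. 285.]
block_center 0.79 [0.3576 0.3521 0.0088] [204. 289.]
block_center 0.44 [0.493  0.0213 0.1958] [277. 191.]
b_floor 0.91 [0.5781 0.0852 0.1051] [247. 188.]
block_center 0.8 [0.4912 0.2438 0.008 ] [201. 217.]
block_center 0.77 [0.4352 0.4546 0.0075] [138. 234.]
block_center 0.72 [0.3592 0.3452 0.0065] [170. 257.]
[0.58090285 0.08463658]
```

Emit:
step_arm:
  moves: "0.031 -0.0165 0 0 30;0.031 -0.0165 0 0 30;0.029 -0.0165 0 0 30;0 0 0.03 0 30;0 0 0.03 0 30"

```text
time_s: 17.83
ee_pos: [0.5659, 0.0877, 0.123]
tcp_rot: [0.998, 0.063, -0.004, -0.007]
force: [-0.8, -0.5, -3.6]
gripper_width: 0.481
finger_force: 59.8
```

Emit:
step_arm:
  moves: "0 0 0.01 0 30;0 0 0.004 0 30;0 0 0 0 30"

```text
time_s: 18.08
ee_pos: [0.5628, 0.0863, 0.1097]
tcp_rot: [0.998, 0.061, -0.006, -0.007]
force: [0.4, -0.8, -2.0]
gripper_width: 0.484
finger_force: 59.8
```

```bash
python3 - <<'E'
from h import *
report()
E
```

```text
tcp [0.5628 0.0863 0.1097] chest [-0.1078  0.0913] yaw 0.1227 tilt 1.07 F [ 0.4 -0.8 -2. ] w 0.484 q [-0.86  0.64  0.95  1.89 -0.64  0.97 -1.06] t 18.0833
```

Now the last 2 mm down. I'll open to about 60 mm and lift.

Emit:
step_arm:
  moves: "0 0 0.002 0 30;0 0 0 0 30;0 0 0 0 52;0 0 0 0 60;0 0 0 0 64"

```text
time_s: 18.5
ee_pos: [0.5637, 0.0865, 0.1087]
tcp_rot: [0.998, 0.061, -0.005, -0.007]
force: [-0.0, 1.0, 0.4]
gripper_width: 0.611
finger_force: 0.0
```

```bash
python3 - <<'E'
from h import *
report()
E
```

```text
tcp [0.5637 0.0865 0.1087] chest [-0.1068  0.0914] yaw 0.1231 tilt 0.99 F [-0.   1.   0.4] w 0.611 q [-0.86  0.64  0.95  1.89 -0.65  0.97 -1.05] t 18.5
```

Emit:
step_arm:
  moves: "0 0 0 0 64;0 0 -0.02 0 64;0 0 -0.03 0 64;0 0 -0.04 0 64;0 0 -0.04 0 64"

```text
time_s: 18.92
ee_pos: [0.5641, 0.0845, 0.2391]
tcp_rot: [0.998, 0.061, -0.006, -0.007]
force: [1.2, 0.8, -0.4]
gripper_width: 0.638
finger_force: 0.0
```

Emit:
step_arm:
  moves: "-0.04 0 0 0 64;-0.04 0 0 0 64;-0.04 0.02 0 0 64;-0.02 0.03 0 0 64;0 0 0 0 64"

```text
time_s: 19.33
ee_pos: [0.4306, 0.015, 0.2383]
tcp_rot: [0.998, 0.059, -0.007, -0.009]
force: [-0.2, 0.4, -0.1]
gripper_width: 0.638
finger_force: 0.0
```

```bash
python3 - <<'E'
from h import *
report()
f=arm.grab_frame("scene"); find(f,["b_handle","a_handle","b_floor","block_center"]); a=cv2.resize(f["img"][140:260,190:320],None,fx=3,fy=3)
f=arm.grab_frame("top"); find(f,["b_handle","a_handle","b_floor","block_center"]); b=cv2.resize(f["img"][110:230,190:320],None,fx=3,fy=3)
cv2.imwrite("pics/s9.png",np.hstack([a,b])); print(unchest([-.09,.0875]))
E
```

```text
tcp [0.4306 0.015  0.2383] chest [-0.2475  0.0363] yaw 0.1182 tilt 1.26 F [-0.2  0.4 -0.1] w 0.638 q [-1.21  0.19  1.27  2.05 -0.23  1.06 -1.28] t 19.3333
b_handle 0.73 [0.4998 0.0762 0.1201] [262. 212.]
a_handle 0.5 [ 0.6534 -0.0785  0.1144] [279. 183.]
a_handle 0.26 [0.6346 0.001  0.1607] [263. 179.]
b_floor 0.8 [0.5801 0.0903 0.1029] [248. 206.]
block_center 0.7 [0.4889 0.2479 0.0057] [219. 255.]
block_center 0.64 [0.429  0.4529 0.0051] [166. 286.]
block_center 0.49 [0.574  0.0839 0.1126] [251. 204.]
b_handle 0.86 [0.5012 0.073  0.1189] [251. 212.]
b_floor 0.79 [0.579  0.0862 0.1053] [246. 188.]
block_center 0.72 [0.4365 0.4534 0.0092] [138. 234.]
block_center 0.66 [0.4975 0.0737 0.1159] [250. 214.]
block_center 0.65 [0.4905 0.2425 0.0091] [201. 218.]
[0.58090285 0.08463658]
```

View pics/s9.png

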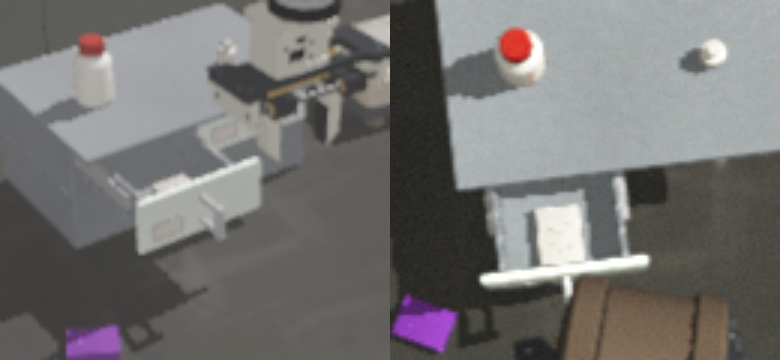

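The block lies flat in the opened drawer, at (558,237) in the right half. Drawer b is about 135 mm out, drawer a is shut and the gripper is clear.

```bash
python3 -c "
from rig import arm
print(arm.job_done())"
```

```text
the job is handed in; nothing more can be done
None
```

The job is handed in, though no verdict came back: the first drawer is shut, the other is out about 135 of its 140 mm, and the block lies flat on its floor with the gripper clear.

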